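# Calibrate the bench scale with its keypad

### The job

Calibrate the bench scale from its separate keypad, pressing the keys one at a time, each fully down for a moment: first the large round key, then the triangular key; next slide the flat disc weight over the scale's top, without lifting it, until it drops and lies flat in the round pocket; then press the square key and last the long bar key. Press the round and triangular keys only while the pocket is empty and the square and bar keys only once the weight is in it; never press the plus-shaped or the small round key. Leave the small weight, mug, stapler and phone where they are, and finish with all keys up and the weight lying still in the pocket.

Things in the scene. Friction and masses are not known exactly. Their poses are not given: they have to be found in the camera images.
- scale: Bench scale: a fixed rectangular casing, 180 mm (its x) x 250 mm (its y), flat plain metal top 30 mm above its origin (origin: centre of its underside, on the table; z up). In the middle of the top is the round weighing pocket. Two fixed levelling screws, 12 mm diameter and standing 12 mm proud of the top, lie at x = 0, y = +40 and y = -40 mm. Nothing else is fixed on the top and it has no rim. It may stand on either side of the table, turned up to 0.35 rad.
- pocket (a point): Centre of the pocket's mouth, level with the scale's top. The pocket is round, 48 mm in diameter, 4 mm deep, flat-bottomed.
- weight_center (a point): Centre of the calibration weight, a plain steel disc 40 mm in diameter and 12 mm thick, about 0.12 kg (0.08 to 0.17), loose, lying flat on the scale's top near one end of it (y about +90 or -90 mm in the scale's frame). Seated in the pocket its top stands 8 mm above the scale's top.
- small_weight: A small loose steel weight with a knob, 24 mm diameter, 30 mm tall, standing on the scale's top near the other end; origin at the centre of its underside. To be left alone.
- keypad: The scale's separate keypad: a fixed box 150 mm (its x) x 170 mm (its y), 35 mm high, origin at the centre of its underside. Six keys of the same white plastic stand on it in two rows (x = -45 and +5 mm in its frame) of three (y = -42, 0, +42 mm); which key is in which place varies. A display bar, 16 mm higher than the box's top, runs along its +x edge (x from 35 to 69 mm).
- mug: White mug, 76 mm diameter, 90 mm tall, handle at its +y; origin at the centre of its underside. Loose; stands beyond the keypad's +x edge. To be left alone.
- stapler: Black stapler, 36 mm (its x) x 130 mm (its y), 43 mm high, origin at the centre of its underside. Loose; lies in front (-x side) of the scale. To be left alone.
- phone: Black telephone lying flat, 70 mm (its x) x 145 mm (its y) x 9 mm, origin at the centre of its underside. Loose; lies in front (-x side) of the keypad. To be left alone.
- key_round_top (a point): Centre of the top face of the large round key, 26 mm diameter. Its top stands 12 mm above the keypad's top when up.
- key_round (a joint): Travel of that key: 0 up, 0.005 (5 mm) fully down, in metres. Spring: starts to move at 1.5 N, fully down at 5 N; springs back by itself.
- key_triangle_top (a point): Centre of the top face of the triangular key, sides 26 mm, one corner towards the keypad's +x. Its top stands 12 mm above the keypad's top when up.
- key_triangle (a joint): Travel of that key: 0 up, 0.005 (5 mm) fully down, in metres. Spring: starts to move at 1.5 N, fully down at 5 N; springs back by itself.
- key_square_top (a point): Centre of the top face of the square key, 22 x 22 mm. Its top stands 12 mm above the keypad's top when up.
- key_square (a joint): Travel of that key: 0 up, 0.005 (5 mm) fully down, in metres. Spring: starts to move at 1.5 N, fully down at 5 N; springs back by itself.
- key_bar_top (a point): Centre of the top face of the long bar key, 34 mm (along the keypad's x) x 11 mm. Its top stands 12 mm above the keypad's top when up.
- key_bar (a joint): Travel of that key: 0 up, 0.005 (5 mm) fully down, in metres. Spring: starts to move at 1.5 N, fully down at 5 N; springs back by itself.
- key_cross_top (a point): Centre of the top face of the plus-shaped key, 28 mm across with arms 9 mm wide; not used. Its top stands 12 mm above the keypad's top when up.
- key_cross (a joint): Travel of that key: 0 up, 0.005 (5 mm) fully down, in metres. Spring: starts to move at 1.5 N, fully down at 5 N; springs back by itself.
- key_dot_top (a point): Centre of the top face of the small round key, 12 mm diameter; not used. Its top stands 12 mm above the keypad's top when up.
- key_dot (a joint): Travel of that key: 0 up, 0.005 (5 mm) fully down, in metres. Spring: starts to move at 1.5 N, fully down at 5 N; springs back by itself.
Mind the look-alikes: they are no part of the job. Leave any blue look-alike of the part that bears weight_center alone.

How it is judged:
By the outcome, as a careful person would: the job done as asked, in the order asked, and still so for the second after the job is handed in, with the robot touching nothing.
It also fails if it takes over 64 s, if anything falls off the work surface, if the arm or the gripper's body presses on something with over 40 N, if the wrist force passes 120 N, or if a joint passes its speed limit or range.

### The arm

A 6-joint arm with a two-finger parallel gripper is mounted at the origin on the work surface. World frame = base frame: x ahead of the robot, y to its left, z up, the work surface at z = 0. Lengths are in m, angles in degrees, forces in N, time in s.
With the tool pointing down it reaches from about 0.375 to 0.9 m from the base axis. Payload 3.1 kg.
Tool frame: the origin (TCP) lies midway between the tips of the shut fingers; the grasp point (between the pads) lies bot.hold_point_z behind it (bot.hold_point_z is the distance from the TCP to the grasp point, in m); z points along the fingers, y is the direction in which the jaws open and shut (so a half turn about z gives the same grasp; the last joint's range is limited). The gripper opens to 87 mm and grips with 3 to 60 N. Pads are 19 mm wide; open, the fingers measure 117 mm over their backs; the gripper's body (75 mm by 190 mm) begins 51 mm behind the grasp point.
Start: joints at [66.606, 30.224, 82.088, -0, 67.689, -10.227], TCP at [0.142, 0.609, 0.223] pointing down, gripper open.
Joint ranges: [-176.69, 176.69], [-43.24, 126.21], [12.49, 139.97], [-82, 262], [0, 151.66], [-163.58, 163.58]. Speed limits (degrees/s): [159.86, 159.86, 180, 180, 180, 180].

### API

Orientations are given as a 3x3 rotation matrix whose columns are the frame's x, y, z axes.
In Python, from rig import bot, vision, order gives the robot as it stands. The module is installed in compiled form; this text tells all that it offers.
- The arm moves only by the tool move_arm, never from a script. Its argument "moves" is a list of rows, each an object of numbers: "hand": the finger opening in mm, from 0 to 87; "x", "y", "z": the shift along the tool's x, y, z in units of 25 mm (1.0 is 25 mm); "wx", "wy", "wz": the turn, a rotation vector about the tool's x, y, z in degrees. In form: [{"hand": .., "x": .., "y": .., "z": .., "wx": .., "wy": .., "wz": ..}, ...]. A call has 1 to 20 rows; each row shifts and turns the commanded pose from where the row before left it, along the tool's axes as they then stand; what a row does not reach is not made up. A row lasts 1/10 s, in which the tool goes at most 50 mm and 8.59 degrees, less where a joint would pass 70% of its speed; a pose out of reach is approached as far as the arm can. A call is refused whole if a number of a shift passes 1 or a number of a turn 8.59, either way. A call with a gripper value outside its range is refused whole. The fingers move at their own pace and stop on an object; the grip force is fixed at half the most. Time passes only in rows, so rows that do not move let the fingers close. It gives the time, the measured TCP pose, the force and the opening at its end, in the units of the state.
- bot.read_state(): the state, without advancing time (a new reading comes with each control period).
- vision.capture(name): name is "side" or "top" or "wrist"; returns a dict with "image" (384x512x3 uint8, red, green, blue), "z_map" (384x512 float32, m along the optical axis (not along the pixel's ray), 0 where there is no reading), "fx", "fy", "cx", "cy" (pixels), "pose" (4x4, takes a point from camera to world coordinates); the wrist camera has in their place "hand_eye" (4x4, takes a point from camera to tool coordinates, whose origin is the TCP and whose axes are the flange's). Camera axes: x right, y down, z forward; pixel columns grow to the right and rows downward; lengths in m; the calibration is good to about 2 mm. A picture is of the moment at which its call begins: read the wrist's pose just before it.
- order.hand_in(): hands the job in, once; it reports no verdict.
The state is a dict: "time_s": time; "joint_positions": joint angles; "qvel": joint speeds; "tau": joint torques, N m; "position": TCP position; "tcp_rot": TCP orientation; "force": force on the tool from outside, world axes, zero at the start; "moment": the same for the moment, N m; "opening": opening from 0.0 (shut) to 1.0 (fully open).
Only numpy, scipy, OpenCV 4.12 (cv2) and the standard library are available. Lean on these libraries where they do the work, as an engineer would, in place of code of your own. Each camera call takes 0.05 s, during which the arm holds its last target.

## Working session

There is one attempt and no reset: what is moved stays moved. The work goes in short steps, Python scripts to look and compute and a tool call to move; the robot and the scene stay as the last step left them, time stands still between calls to the robot, and variables do not carry over. Pictures are saved under pics/ and viewed, and the job is handed in when it is done.

Besides the shell and the picture viewer there is one more tool, called after "Emit:" by a JSON object that holds its "op" and its "data". move_arm: Moves the arm, as the interface text tells. Its arguments: {"type":"object","properties":{"moves":{"type":"array"}},"required":["moves"]}

```bash
mkdir -p pics
cat > h.py <<'E'
import numpy as np, cv2
from rig import bot, vision, order
def snap(n,f):
    st=bot.read_state(); c=vision.capture(n)
    cv2.imwrite('pics/'+f+'.png',c['image'][:,:,::-1])
    np.savez('pics/'+f+'.npz',st_p=st['position'],st_R=st['tcp_rot'],**c)
    return c
E
python3 - <<'E'
from h import *
print(bot.read_state(), bot.hold_point_z)
for n in ['top','side','wrist']:
    c=snap(n,n+'0'); print(n,c['fx'],c.get('pose',c.get('hand_eye')))
E
```

```text
{'time_s': 0.0, 'joint_positions': array([ 6.66057356e+01,  3.02782513e+01,  8.21580781e+01,  7.36998972e-04,
        6.76875297e+01, -1.02272885e+01]), 'qvel': array([ 0.03265276, -0.07614329, -0.06342829,  0.04226604,  0.0117127 ,
        0.00744168]), 'tau': array([ 7.23004196e-04, -4.40044606e+01, -1.76593351e+01,  6.36117370e-02,
        5.81482379e-02, -1.36793806e-04]), 'position': array([0.14203782, 0.60788689, 0.2215699 ]), 'tcp_rot': array([[-9.73709070e-01,  2.27793526e-01, -8.69256852e-04],
       [ 2.27794842e-01,  9.73707139e-01, -1.97931540e-03],
       [ 3.95526369e-04, -2.12528958e-03, -9.99997663e-01]]), 'force': array([ 0.13217965,  0.55561151, -0.26602585]), 'moment': array([-0.0514143 ,  0.04726857,  0.00642064]), 'opening': 1.0017131624576576} 0.0187
top 417.5282841773739 [[-0.0165022  -0.99384299  0.10956182  0.42702877]
 [-0.99983673  0.01559557 -0.00912683  0.06837455]
 [ 0.00736196 -0.10969455 -0.99393808  1.08991837]
 [ 0.          0.          0.          1.        ]]
side 428.80560071673096 [[-0.80350084 -0.42159283  0.42029262  0.10856093]
 [-0.59519879  0.58218621 -0.55389314  0.67090493]
 [-0.01117119 -0.69521126 -0.71871866  0.83780398]
 [ 0.          0.          0.          1.        ]]
wrist 296.29092343168907 [[ 5.44400855e-04 -9.66914114e-01 -2.55101546e-01  6.93801757e-02]
 [ 9.99999415e-01  2.88080176e-04  1.04214087e-03 -2.63416835e-04]
 [-9.34171022e-04 -2.55101964e-01  9.66913706e-01 -1.61750493e-01]
 [ 0.00000000e+00  0.00000000e+00  0.00000000e+00  1.00000000e+00]]
```

View pics/top0.png

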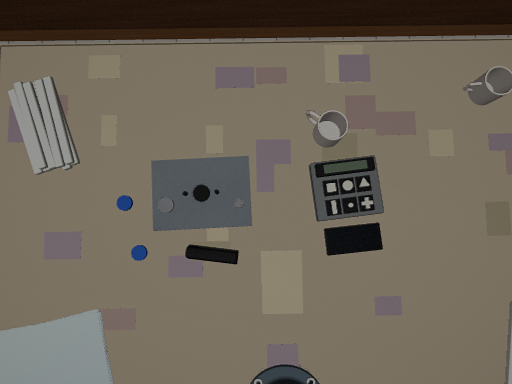

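View pics/side0.png

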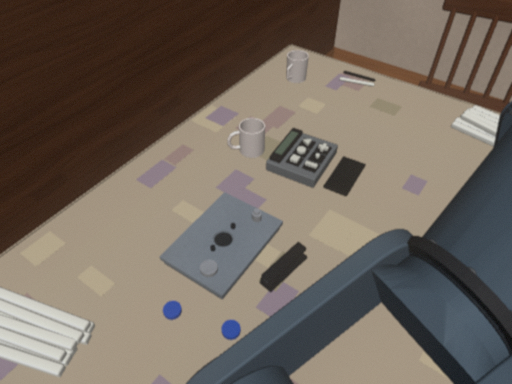

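View pics/wrist0.png

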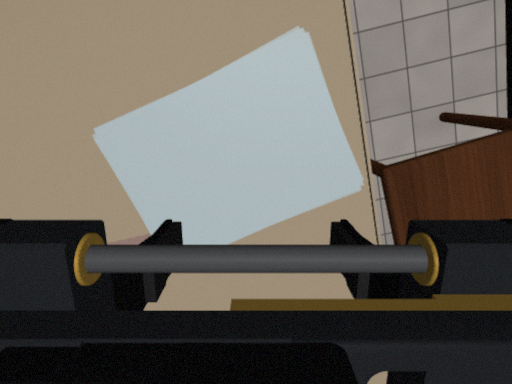

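The top view shows the scale at (201,193), with the pocket in the middle and screws at (185,193) and (217,192). A grey disc sits at (166,205) and the small knob weight at (238,203). The keypad is at (346,188). Two blue discs lie on the table at (124,203) and (139,253); these are the look-alikes. The grey disc on the scale's top fits the weight. I'll enlarge to confirm.

Run:
```python
import cv2,numpy as np
im=cv2.imread('pics/top0.png')
a=cv2.resize(im[148:238,142:262],None,fx=6,fy=6,interpolation=cv2.INTER_CUBIC)
b=cv2.resize(im[150:225,305:390],None,fx=8,fy=8,interpolation=cv2.INTER_CUBIC)
cv2.imwrite('pics/c1.png',cv2.convertScaleAbs(a,alpha=1.7)); cv2.imwrite('pics/c2.png',b)
```

```text
(no output)
```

View pics/c1.png

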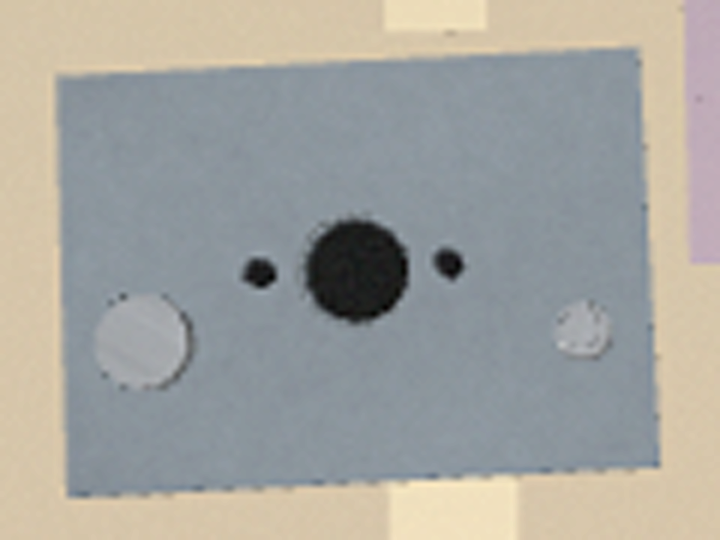

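View pics/c2.png

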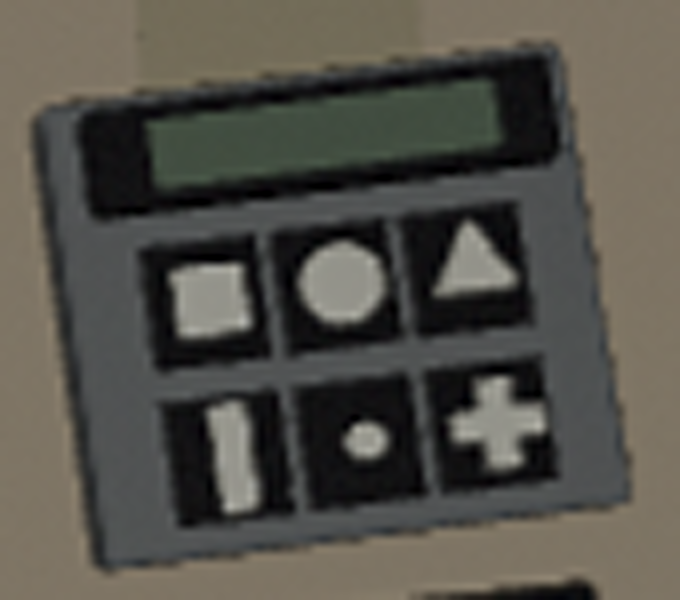

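```bash
cat >> h.py <<'E'
def ray(f,u,v,z):
    d=np.load('pics/'+f+'.npz'); 
    if 'pose' in d: T=d['pose']
    else:
        T=np.eye(4);T[:3,:3]=d['st_R'];T[:3,3]=d['st_p'];T=T@d['hand_eye']
    r=T[:3,:3]@np.array([(u-d['cx'])/d['fx'],(v-d['cy'])/d['fy'],1]); o=T[:3,3]
    return (o+r*(z-o[2])/r[2])
def fit2(L,W):
    L=np.array(L,float);W=np.array(W)[:,:2];lc=L.mean(0);wc=W.mean(0)
    H=(L-lc).T@(W-wc);th=np.arctan2(H[0,1]-H[1,0],H[0,0]+H[1,1])
    R=np.array([[np.cos(th),-np.sin(th)],[np.sin(th),np.cos(th)]]);t=wc-R@lc
    return th,R,t,W-(L@R.T+t)
E
python3 - <<'E'
from h import *
g=lambda u,v,k,x0,y0:((u+.5)/k-.5+x0,(v+.5)/k-.5+y0)
S=lambda u,v,z:ray('top0',*g(u,v,6,142,148),z)
K=lambda u,v,z:ray('top0',*g(u,v,8,305,150),z)
W=[S(357,270,.03),S(260,272,.042),S(449,263,.042),S(57,76,.03),S(637,48,.03),S(659,466,.03),S(68,496,.03)]
L=[(0,0),(0,.04),(0,-.04),(.09,.125),(.09,-.125),(-.09,-.125),(-.09,.125)]
th,R,t,e=fit2(L,W);print('scale',np.degrees(th),t,'\n',(e*1000).round(1))
w=S(143,341,.042)[:2];sw=S(583,330,.06)[:2];print('weight',w,(w-t)@R,'small',sw,(sw-t)@R)
W=[K(211,300,.047),K(342,283,.047),K(473,269,.047),K(235,457,.047),K(366,439,.047),K(498,423,.047)]
L=[(.005,.042),(.005,0),(.005,-.042),(-.045,.042),(-.045,0),(-.045,-.042)]
th,R,t,e=fit2(L,W);print('pad',np.degrees(th),t,'\n',(e*1000).round(1))
print((np.array(L)@R.T+t).round(4))
d=np.load('pics/top0.npz')
from numpy import array
for n,(u,v) in dict(scale=(200,215),weight=(166,205),keyround=(347,185),pad=(316,200)).items():
    z=d['z_map'][v,u]; T=d['pose'];p=T@np.array([(u-d['cx'])/d['fx']*z,(v-d['cy'])/d['fy']*z,z,1]);print(n,p[:3].round(4))
E
```

```text
scale 2.0132457337319023 [0.53600558 0.20326204] 
 [[-0.1 -0.2]
 [-0.1 -1. ]
 [-0.4 -0.4]
 [-0.1 -0.1]
 [-0.5  1.3]
 [ 0.4  0.9]
 [ 0.7 -0.5]]
weight [0.50625438 0.29103574] [-0.0266493  0.0887647] small [0.50654445 0.10629484] [-0.03284946 -0.09587236]
pad 6.294862694570209 [ 0.54271061 -0.16779808] 
 [[-0.1 -0.1]
 [ 0.1  0.1]
 [-0.7  0.3]
 [ 0.1 -0.4]
 [ 0.5  0. ]
 [ 0.2  0.1]]
[[ 0.5431 -0.1255]
 [ 0.5477 -0.1672]
 [ 0.5523 -0.209 ]
 [ 0.4934 -0.131 ]
 [ 0.498  -0.1727]
 [ 0.5026 -0.2145]]
scale [0.4789 0.206  0.0295]
weight [0.5046 0.289  0.0448]
keyround [ 0.5473 -0.1657  0.0497]
pad [ 0.5118 -0.0885  0.0365]
```

The keypad layout is clear: in the far row (x=+5), square at y=+42, round at 0 and triangle at −42. In the near row, bar at +42, dot at 0 and cross at −42. First I'll turn the tool so the jaw axis lies along keypad x, and shut the fingers.

Emit:
{"op": "move_arm", "data": {"moves": [{"hand":0,"wz":8},{"hand":0,"wz":8},{"hand":0,"wz":8},{"hand":0,"wz":8},{"hand":0,"wz":8},{"hand":0,"wz":8},{"hand":0,"wz":8},{"hand":0,"wz":8},{"hand":0,"wz":6.5},{"hand":0}]}}

```text
schema error: expected keys hand, x, y, z, wx, wy, wz
```

```bash
cat >> h.py <<'E'
def to(p):
    s=bot.read_state();R=np.array(s['tcp_rot']);q=np.array(s['position'])
    print('t',round(s['time_s'],2),'pos',q.round(4),'yang',np.degrees(np.arctan2(R[1,1],R[0,1])).round(2),'z',R[:,2].round(4),'F',s['force'].round(1),'op',s['opening'])
    print('units',((R.T@(np.array(p)-q))/.025).round(3))
E
python3 -c "
from h import *
to([.5477,-.1672,.15])"
```

```text
t 0.15 pos [0.1421 0.608  0.2218] yang 76.83 z [-7.0e-04 -1.6e-03 -1.0e+00] F [-0.1  0.7  0.6] op 1.0015576192971165
units [-22.861 -26.495   2.909]
```

Emit:
{"op": "move_arm", "data": {"moves": [{"hand":0,"x":0,"y":0,"z":0,"wx":0,"wy":0,"wz":8},{"hand":0,"x":0,"y":0,"z":0,"wx":0,"wy":0,"wz":8},{"hand":0,"x":0,"y":0,"z":0,"wx":0,"wy":0,"wz":8},{"hand":0,"x":0,"y":0,"z":0,"wx":0,"wy":0,"wz":8},{"hand":0,"x":0,"y":0,"z":0,"wx":0,"wy":0,"wz":8},{"hand":0,"x":0,"y":0,"z":0,"wx":0,"wy":0,"wz":8},{"hand":0,"x":0,"y":0,"z":0,"wx":0,"wy":0,"wz":8},{"hand":0,"x":0,"y":0,"z":0,"wx":0,"wy":0,"wz":8},{"hand":0,"x":0,"y":0,"z":0,"wx":0,"wy":0,"wz":6.5},{"hand":0,"x":0,"y":0,"z":0,"wx":0,"wy":0,"wz":0}]}}

```text
time_s: 1.15
position: [0.1422, 0.6083, 0.2222]
tcp_rot: [[-0.11, 0.994, -0.0], [0.994, 0.11, -0.001], [-0.001, -0.0, -1.0]]
force: [0.2, -0.9, -0.5]
opening: 0.171
```

```bash
python3 -c "
from h import *
to([.5477,-.1672,.15])"
```

```text
t 1.15 pos [0.1422 0.6083 0.2222] yang 6.34 z [-3.e-04 -7.e-04 -1.e+00] F [ 0.2 -0.9 -0.5] op 0.17078067028787353
units [-32.621  12.693   2.904]
```

Emit:
{"op": "move_arm", "data": {"moves": [{"hand":0,"x":-0.6,"y":0.8,"z":0,"wx":0,"wy":0,"wz":0},{"hand":0,"x":-1,"y":0.8,"z":0,"wx":0,"wy":0,"wz":0},{"hand":0,"x":-1,"y":0.8,"z":0,"wx":0,"wy":0,"wz":0},{"hand":0,"x":-1,"y":0.8,"z":0,"wx":0,"wy":0,"wz":0},{"hand":0,"x":-1,"y":0.8,"z":0,"wx":0,"wy":0,"wz":0},{"hand":0,"x":-1,"y":0.8,"z":0,"wx":0,"wy":0,"wz":0},{"hand":0,"x":-1,"y":0.8,"z":0,"wx":0,"wy":0,"wz":0},{"hand":0,"x":-1,"y":0.8,"z":0,"wx":0,"wy":0,"wz":0},{"hand":0,"x":-1,"y":0.8,"z":0,"wx":0,"wy":0,"wz":0},{"hand":0,"x":-1,"y":0.8,"z":0,"wx":0,"wy":0,"wz":0},{"hand":0,"x":-1,"y":0.8,"z":0,"wx":0,"wy":0,"wz":0},{"hand":0,"x":-1,"y":0.8,"z":0,"wx":0,"wy":0,"wz":0},{"hand":0,"x":-1,"y":0.8,"z":0,"wx":0,"wy":0,"wz":0},{"hand":0,"x":-1,"y":0.8,"z":0,"wx":0,"wy":0,"wz":0},{"hand":0,"x":-1,"y":0.8,"z":0,"wx":0,"wy":0,"wz":0},{"hand":0,"x":-1,"y":0.7,"z":0,"wx":0,"wy":0,"wz":0}]}}

```text
time_s: 2.75
position: [0.5019, 0.2549, 0.2225]
tcp_rot: [[-0.113, 0.994, 0.0], [0.994, 0.113, 0.0], [0.0, 0.0, -1.0]]
force: [0.7, 0.3, 0.1]
opening: 0.007
```

Emit:
{"op": "move_arm", "data": {"moves": [{"hand":0,"x":-1,"y":0,"z":0,"wx":0,"wy":0,"wz":0},{"hand":0,"x":-1,"y":0,"z":0,"wx":0,"wy":0,"wz":0},{"hand":0,"x":-1,"y":0,"z":0,"wx":0,"wy":0,"wz":0},{"hand":0,"x":-1,"y":0,"z":0,"wx":0,"wy":0,"wz":0},{"hand":0,"x":-1,"y":0,"z":0,"wx":0,"wy":0,"wz":0},{"hand":0,"x":-1,"y":0,"z":0,"wx":0,"wy":0,"wz":0},{"hand":0,"x":-1,"y":0,"z":0,"wx":0,"wy":0,"wz":0},{"hand":0,"x":-1,"y":0,"z":0,"wx":0,"wy":0,"wz":0},{"hand":0,"x":-1,"y":0,"z":0,"wx":0,"wy":0,"wz":0},{"hand":0,"x":-1,"y":0,"z":0,"wx":0,"wy":0,"wz":0},{"hand":0,"x":-1,"y":0,"z":0.2,"wx":0,"wy":0,"wz":0},{"hand":0,"x":-1,"y":0,"z":0.5,"wx":0,"wy":0,"wz":0},{"hand":0,"x":-1,"y":0,"z":0.5,"wx":0,"wy":0,"wz":0},{"hand":0,"x":-1,"y":0,"z":0.5,"wx":0,"wy":0,"wz":0},{"hand":0,"x":-1,"y":0,"z":0.5,"wx":0,"wy":0,"wz":0},{"hand":0,"x":-1,"y":0,"z":0.5,"wx":0,"wy":0,"wz":0},{"hand":0,"x":0,"y":0,"z":0,"wx":0,"wy":0,"wz":0},{"hand":0,"x":0,"y":0,"z":0,"wx":0,"wy":0,"wz":0}]}}

```text
time_s: 4.55
position: [0.5446, -0.1416, 0.1547]
tcp_rot: [[-0.111, 0.994, -0.001], [0.994, 0.111, 0.001], [0.001, -0.001, -1.0]]
force: [-0.9, -0.1, 0.2]
opening: 0.006
```

```bash
python3 -c "
from h import *
to([.5477,-.1672,.06])
snap('wrist','w1');snap('side','s1')
d=np.load('pics/w1.npz')
T=np.eye(4);T[:3,:3]=d['st_R'];T[:3,3]=d['st_p'];T=np.linalg.inv(T@d['hand_eye'])
for n,p in dict(sq=[.5431,-.1255],ro=[.5477,-.1672],tri=[.5523,-.209],bar=[.4934,-.131],dot=[.498,-.1727]).items():
  q=T@np.array(p+[.047,1]);print(n,(q[:2]/q[2]*d['fx']+[d['cx'],d['cy']]).round(0))
"
```

```text
t 4.55 pos [ 0.5446 -0.1416  0.1547] yang 6.35 z [-0.0012  0.0011 -1.    ] F [-0.9 -0.1  0.2] op 0.006160248530566062
units [-1.037  0.013  3.785]
sq [256. 175.]
ro [256. 217.]
tri [256. 257.]
bar [202. 175.]
dot [204. 217.]
```

View pics/w1.png

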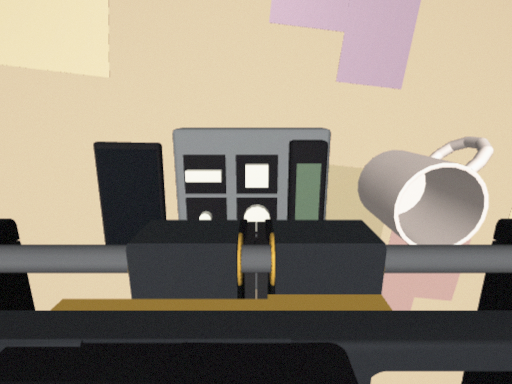

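View pics/s1.png

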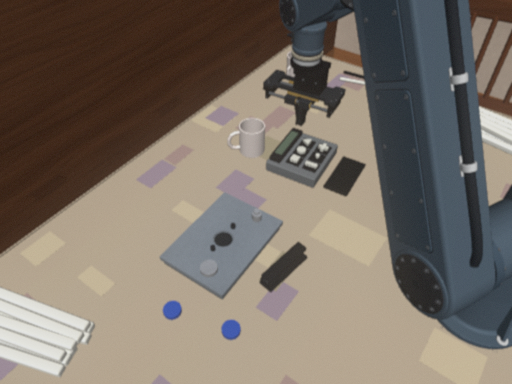

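The wrist view shows square at (257,176) and bar at (203,176), within about 1 px of where my map predicts. The mug is clear of the gripper. Now I'll lower over the round key.

Emit:
{"op": "move_arm", "data": {"moves": [{"hand":0,"x":-1,"y":0,"z":0,"wx":0,"wy":0,"wz":0},{"hand":0,"x":0,"y":0,"z":0.8,"wx":0,"wy":0,"wz":0},{"hand":0,"x":0,"y":0,"z":0.8,"wx":0,"wy":0,"wz":0},{"hand":0,"x":0,"y":0,"z":0.8,"wx":0,"wy":0,"wz":0},{"hand":0,"x":0,"y":0,"z":0.8,"wx":0,"wy":0,"wz":0},{"hand":0,"x":0,"y":0,"z":0.5,"wx":0,"wy":0,"wz":0},{"hand":0,"x":0,"y":0,"z":0.2,"wx":0,"wy":0,"wz":0},{"hand":0,"x":0,"y":0,"z":0,"wx":0,"wy":0,"wz":0},{"hand":0,"x":0,"y":0,"z":0,"wx":0,"wy":0,"wz":0}]}}

```text
time_s: 5.55
position: [0.5484, -0.1665, 0.0583]
tcp_rot: [[-0.111, 0.994, 0.001], [0.994, 0.111, -0.001], [-0.001, 0.001, -1.0]]
force: [0.1, 0.3, 0.5]
opening: 0.004
```

```bash
python3 -c "
from h import *
to([.5477,-.1672,.042])"
```

```text
t 5.55 pos [ 0.5484 -0.1665  0.0583] yang 6.36 z [ 1.3e-03 -7.0e-04 -1.0e+00] F [0.1 0.3 0.5] op 0.0037506342561037763
units [-0.025 -0.033  0.654]
```

Emit:
{"op": "move_arm", "data": {"moves": [{"hand":0,"x":0,"y":0,"z":0.3,"wx":0,"wy":0,"wz":0},{"hand":0,"x":0,"y":0,"z":0.1,"wx":0,"wy":0,"wz":0},{"hand":0,"x":0,"y":0,"z":0.1,"wx":0,"wy":0,"wz":0},{"hand":0,"x":0,"y":0,"z":0.1,"wx":0,"wy":0,"wz":0},{"hand":0,"x":0,"y":0,"z":0,"wx":0,"wy":0,"wz":0},{"hand":0,"x":0,"y":0,"z":0,"wx":0,"wy":0,"wz":0}]}}

```text
time_s: 6.15
position: [0.5479, -0.1665, 0.0429]
tcp_rot: [[-0.11, 0.994, 0.0], [0.994, 0.11, -0.0], [-0.0, 0.0, -1.0]]
force: [-0.8, 1.0, 4.0]
opening: 0.004
```

Emit:
{"op": "move_arm", "data": {"moves": [{"hand":0,"x":0,"y":0,"z":0.1,"wx":0,"wy":0,"wz":0},{"hand":0,"x":0,"y":0,"z":0,"wx":0,"wy":0,"wz":0},{"hand":0,"x":0,"y":0,"z":0,"wx":0,"wy":0,"wz":0}]}}

```text
time_s: 6.45
position: [0.5479, -0.1665, 0.0422]
tcp_rot: [[-0.111, 0.994, 0.001], [0.994, 0.111, -0.001], [-0.001, 0.001, -1.0]]
force: [-2.9, 1.6, 16.6]
opening: 0.001
```

Force of 16.6 N at z=0.0422 means the round key is fully down. I'll hold it a moment, then release and move to the triangle.

Emit:
{"op": "move_arm", "data": {"moves": [{"hand":0,"x":0,"y":0,"z":0,"wx":0,"wy":0,"wz":0},{"hand":0,"x":0,"y":0,"z":0,"wx":0,"wy":0,"wz":0},{"hand":0,"x":0,"y":0,"z":0,"wx":0,"wy":0,"wz":0},{"hand":0,"x":0,"y":0,"z":-0.5,"wx":0,"wy":0,"wz":0},{"hand":0,"x":0,"y":0,"z":-0.5,"wx":0,"wy":0,"wz":0},{"hand":0,"x":0,"y":0,"z":-0.2,"wx":0,"wy":0,"wz":0},{"hand":0,"x":-0.6,"y":0,"z":0,"wx":0,"wy":0,"wz":0},{"hand":0,"x":-0.6,"y":0,"z":0,"wx":0,"wy":0,"wz":0},{"hand":0,"x":-0.5,"y":0,"z":0,"wx":0,"wy":0,"wz":0},{"hand":0,"x":0,"y":0,"z":0,"wx":0,"wy":0,"wz":0},{"hand":0,"x":0,"y":0,"z":0,"wx":0,"wy":0,"wz":0}]}}

```text
time_s: 7.55
position: [0.552, -0.2093, 0.0694]
tcp_rot: [[-0.109, 0.994, -0.001], [0.994, 0.109, 0.001], [0.001, -0.001, -1.0]]
force: [0.3, -0.3, 0.2]
opening: 0.008
```

```bash
python3 -c "
from h import *
to([.5523,-.209,.042])"
```

```text
t 7.55 pos [ 0.552  -0.2093  0.0694] yang 6.25 z [-1.e-03  8.e-04 -1.e+00] F [ 0.3 -0.3  0.2] op 0.008426750822774179
units [0.009 0.014 1.098]
```

Emit:
{"op": "move_arm", "data": {"moves": [{"hand":0,"x":0,"y":0,"z":0.4,"wx":0,"wy":0,"wz":0},{"hand":0,"x":0,"y":0,"z":0.4,"wx":0,"wy":0,"wz":0},{"hand":0,"x":0,"y":0,"z":0.2,"wx":0,"wy":0,"wz":0},{"hand":0,"x":0,"y":0,"z":0.1,"wx":0,"wy":0,"wz":0},{"hand":0,"x":0,"y":0,"z":0.1,"wx":0,"wy":0,"wz":0},{"hand":0,"x":0,"y":0,"z":0,"wx":0,"wy":0,"wz":0},{"hand":0,"x":0,"y":0,"z":0,"wx":0,"wy":0,"wz":0}]}}

```text
time_s: 8.25
position: [0.5519, -0.2079, 0.0422]
tcp_rot: [[-0.111, 0.994, -0.001], [0.994, 0.111, 0.001], [0.001, -0.001, -1.0]]
force: [-4.2, 2.6, 17.0]
opening: 0.005
```

Emit:
{"op": "move_arm", "data": {"moves": [{"hand":0,"x":0,"y":0,"z":0,"wx":0,"wy":0,"wz":0},{"hand":0,"x":0,"y":0,"z":0,"wx":0,"wy":0,"wz":0},{"hand":0,"x":0,"y":0,"z":0,"wx":0,"wy":0,"wz":0},{"hand":0,"x":0,"y":0,"z":-0.6,"wx":0,"wy":0,"wz":0},{"hand":0,"x":0,"y":0,"z":-0.9,"wx":0,"wy":0,"wz":0},{"hand":0,"x":0,"y":0,"z":-0.9,"wx":0,"wy":0,"wz":0},{"hand":0,"x":0.3,"y":0,"z":-0.9,"wx":0,"wy":0,"wz":0},{"hand":0,"x":0.7,"y":0,"z":-0.9,"wx":0,"wy":0,"wz":0},{"hand":0,"x":1,"y":0,"z":0,"wx":0,"wy":0,"wz":0},{"hand":62,"x":1,"y":0,"z":0,"wx":0,"wy":0,"wz":0},{"hand":62,"x":1,"y":0,"z":0,"wx":0,"wy":0,"wz":0},{"hand":62,"x":1,"y":0,"z":0,"wx":0,"wy":0,"wz":0},{"hand":62,"x":1,"y":0,"z":0,"wx":0,"wy":0,"wz":0},{"hand":62,"x":1,"y":0,"z":0,"wx":0,"wy":0,"wz":0},{"hand":62,"x":1,"y":0,"z":0,"wx":0,"wy":0,"wz":0}]}}

```text
time_s: 9.75
position: [0.5301, -0.0087, 0.1451]
tcp_rot: [[-0.111, 0.994, -0.0], [0.994, 0.111, 0.0], [0.0, -0.0, -1.0]]
force: [0.3, -0.4, -0.3]
opening: 0.468
```

Emit:
{"op": "move_arm", "data": {"moves": [{"hand":62,"x":1,"y":0,"z":0,"wx":0,"wy":0,"wz":0},{"hand":62,"x":1,"y":0,"z":0,"wx":0,"wy":0,"wz":0},{"hand":62,"x":1,"y":0,"z":0,"wx":0,"wy":0,"wz":0},{"hand":62,"x":1,"y":0,"z":0,"wx":0,"wy":0,"wz":0},{"hand":62,"x":1,"y":0,"z":0,"wx":0,"wy":0,"wz":0},{"hand":62,"x":1,"y":0,"z":0,"wx":0,"wy":0,"wz":0},{"hand":62,"x":0.5,"y":0,"z":0,"wx":0,"wy":0,"wz":4.3},{"hand":62,"x":0,"y":0,"z":0,"wx":0,"wy":0,"wz":0},{"hand":62,"x":0,"y":0,"z":0,"wx":0,"wy":0,"wz":0},{"hand":62,"x":0,"y":0,"z":0,"wx":0,"wy":0,"wz":0}]}}

```text
time_s: 10.75
position: [0.5126, 0.1509, 0.145]
tcp_rot: [[-0.036, 0.999, -0.0], [0.999, 0.036, -0.0], [-0.0, -0.0, -1.0]]
force: [0.3, 0.1, -0.4]
opening: 0.708
```

```bash
python3 -c "
from h import *
to([.5062,.291,.1])
snap('wrist','w2')
snap('top','t2')"
```

```text
t 10.75 pos [0.5126 0.1509 0.145 ] yang 2.06 z [-1.e-04 -3.e-04 -1.e+00] F [ 0.3  0.1 -0.4] op 0.7075790110228083
units [ 5.609 -0.054  1.8  ]
```

View pics/w2.png

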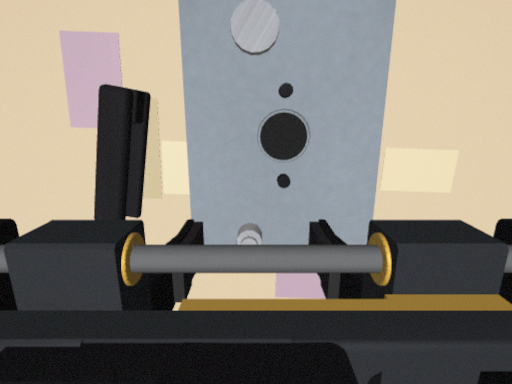

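The wrist view shows the disc at (255,25), the pocket at (283,135) and screws at (286,90) and (284,181). The small weight is at (249,238), below the TCP's level. I'll cross-check against the top-camera fix.

```bash
python3 -c "
from h import *
for n,u,v,z in [('disc',255,26,.042),('pocket',283.5,135.5,.03),('s+',286,90,.042),('s-',284,181,.042)]: print(n,ray('w2',u,v,z).round(4))
im=cv2.imread('pics/w2.png')[0:200,160:400];cv2.imwrite('pics/c3.png',cv2.resize(im,None,fx=3,fy=3,interpolation=cv2.INTER_CUBIC))"
```

```text
disc [0.507  0.2893 0.042 ]
pocket [0.5363 0.2029 0.03  ]
s+ [0.535  0.2415 0.042 ]
s- [0.5381 0.1628 0.042 ]
```

View pics/c3.png

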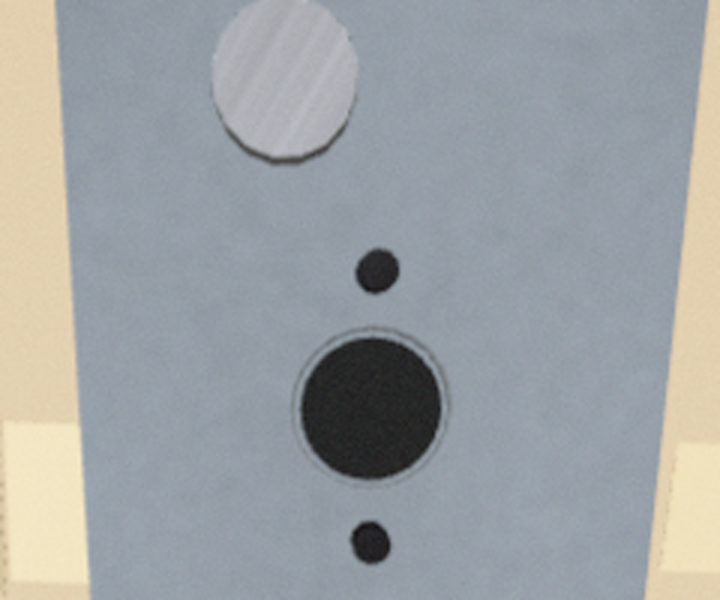

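Emit:
{"op": "move_arm", "data": {"moves": [{"hand":62,"x":0.8,"y":0,"z":0,"wx":0,"wy":0,"wz":0},{"hand":62,"x":1,"y":0,"z":0,"wx":0,"wy":0,"wz":0},{"hand":62,"x":1,"y":0,"z":0,"wx":0,"wy":0,"wz":0},{"hand":62,"x":1,"y":0,"z":0,"wx":0,"wy":0,"wz":0},{"hand":62,"x":1,"y":-0.05,"z":0.2,"wx":0,"wy":0,"wz":0},{"hand":62,"x":0.77,"y":0,"z":0.4,"wx":0,"wy":0,"wz":0},{"hand":62,"x":0,"y":0,"z":0.8,"wx":0,"wy":0,"wz":0},{"hand":62,"x":0,"y":0,"z":0.8,"wx":0,"wy":0,"wz":0},{"hand":62,"x":0,"y":0,"z":0.8,"wx":0,"wy":0,"wz":0},{"hand":62,"x":0,"y":0,"z":0.6,"wx":0,"wy":0,"wz":0},{"hand":62,"x":0,"y":0,"z":0.4,"wx":0,"wy":0,"wz":0},{"hand":62,"x":0,"y":0,"z":0.2,"wx":0,"wy":0,"wz":0},{"hand":62,"x":0,"y":0,"z":0,"wx":0,"wy":0,"wz":0},{"hand":62,"x":0,"y":0,"z":0,"wx":0,"wy":0,"wz":0}]}}

```text
time_s: 12.25
position: [0.5069, 0.2907, 0.0406]
tcp_rot: [[-0.035, 0.999, 0.001], [0.999, 0.035, 0.0], [0.0, 0.001, -1.0]]
force: [-0.1, -0.5, -0.1]
opening: 0.715
```

```bash
python3 -c "
from h import *
to([.5065,.290,.0335])
snap('side','s3')
im=cv2.imread('pics/s3.png')[170:330,120:330];cv2.imwrite('pics/c4.png',cv2.resize(im,None,fx=3.5,fy=3.5,interpolation=cv2.INTER_CUBIC))"
```

```text
t 12.25 pos [0.5069 0.2907 0.0406] yang 2.02 z [ 1.e-03  3.e-04 -1.e+00] F [-0.1 -0.5 -0.1] op 0.7151879082337957
units [-0.028 -0.016  0.283]
```

View pics/c4.png

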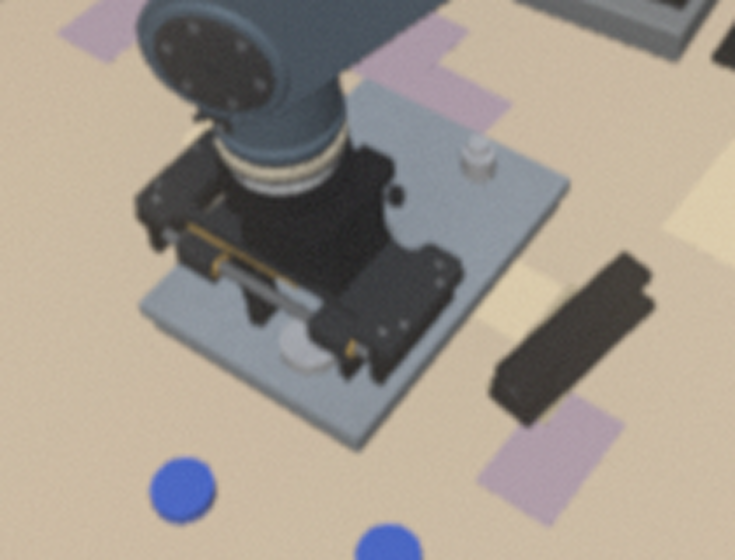

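The crop shows the jaws straddling the grey disc. I'll lower the rest of the way and close.

Emit:
{"op": "move_arm", "data": {"moves": [{"hand":62,"x":0,"y":0,"z":0.15,"wx":0,"wy":0,"wz":0},{"hand":62,"x":0,"y":0,"z":0.12,"wx":0,"wy":0,"wz":0},{"hand":62,"x":0,"y":0,"z":0,"wx":0,"wy":0,"wz":0},{"hand":55,"x":0,"y":0,"z":0,"wx":0,"wy":0,"wz":0},{"hand":50,"x":0,"y":0,"z":0,"wx":0,"wy":0,"wz":0},{"hand":46,"x":0,"y":0,"z":0,"wx":0,"wy":0,"wz":0},{"hand":43,"x":0,"y":0,"z":0,"wx":0,"wy":0,"wz":0},{"hand":41,"x":0,"y":0,"z":0,"wx":0,"wy":0,"wz":0},{"hand":39,"x":0,"y":0,"z":0,"wx":0,"wy":0,"wz":0},{"hand":37,"x":0,"y":0,"z":0,"wx":0,"wy":0,"wz":0},{"hand":35,"x":0,"y":0,"z":0,"wx":0,"wy":0,"wz":0},{"hand":35,"x":0,"y":0,"z":0,"wx":0,"wy":0,"wz":0},{"hand":35,"x":0,"y":0,"z":0,"wx":0,"wy":0,"wz":0}]}}

```text
time_s: 13.6
position: [0.5064, 0.2907, 0.0333]
tcp_rot: [[-0.035, 0.999, 0.0], [0.999, 0.035, 0.0], [0.0, 0.0, -1.0]]
force: [0.0, 0.2, -0.0]
opening: 0.438
```

```bash
python3 -c "
from h import *
s=bot.read_state(); print(s['opening']*87)
c,sn=np.cos(np.radians(2)),np.sin(np.radians(2)); 
P=lambda x,y:[.536+c*x-sn*y,.203+sn*x+c*y,.0335]
to(P(-.05,.06));to(P(-.05,0));to(P(0,0))"
```

```text
38.07468979717912
t 13.6 pos [0.5064 0.2907 0.0333] yang 2.03 z [ 2.e-04  1.e-04 -1.e+00] F [ 0.   0.2 -0. ] op 0.43764011261125424
units [-1.148 -0.941 -0.008]
t 13.6 pos [0.5064 0.2907 0.0333] yang 2.03 z [ 2.e-04  1.e-04 -1.e+00] F [ 0.   0.2 -0. ] op 0.43764011261125424
units [-3.548 -0.943 -0.008]
t 13.6 pos [0.5064 0.2907 0.0333] yang 2.03 z [ 2.e-04  1.e-04 -1.e+00] F [ 0.   0.2 -0. ] op 0.43764011261125424
units [-3.549  1.057 -0.008]
```

```bash
python3 -c "
from h import *
snap('wrist','w4');snap('side','s4')
im=cv2.imread('pics/s4.png')[220:300,170:260];cv2.imwrite('pics/c5.png',cv2.resize(im,None,fx=7,fy=7,interpolation=cv2.INTER_CUBIC))"
```

```text
(no output)
```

View pics/c5.png

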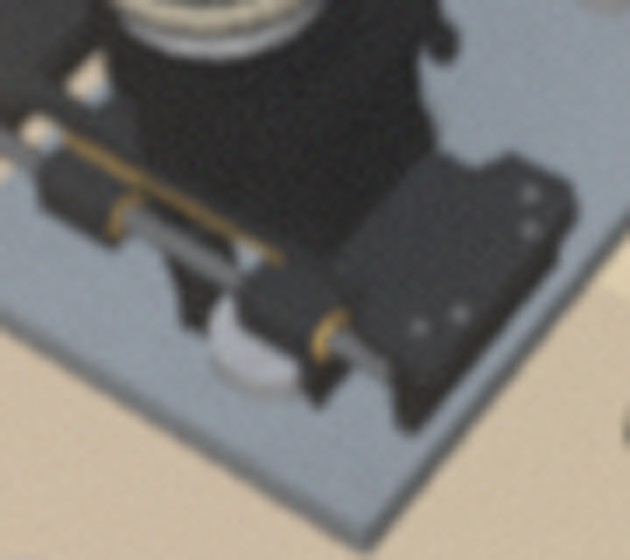

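View pics/w4.png

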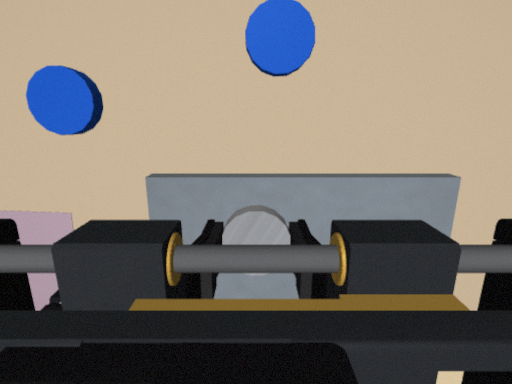

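```bash
python3 -c "
from h import *
print(ray('w4',257,206.5,.042),ray('w4',223,240,.042),ray('w4',290,240,.042));s=bot.read_state();print(s['opening']*87,s['position'])"
```

```text
[0.50632386 0.31208821 0.042     ] [0.48811714 0.29190084 0.042     ] [0.52542689 0.29322226 0.042     ]
38.262174083282915 [0.5064058  0.29074175 0.03334044]
```

The disc is gripped centrally, with its centre about 1 mm from the TCP in y. The reported opening is 38 mm for a 40 mm disc. Next I'll slide it at constant height, swinging round the screw: out to scale x=−50, along to y=0, then into the pocket.

Emit:
{"op": "move_arm", "data": {"moves": [{"hand":35,"x":0,"y":-0.25,"z":0,"wx":0,"wy":0,"wz":0},{"hand":35,"x":0,"y":-0.4,"z":0,"wx":0,"wy":0,"wz":0},{"hand":35,"x":-0.2,"y":-0.3,"z":0,"wx":0,"wy":0,"wz":0},{"hand":35,"x":-0.4,"y":0,"z":0,"wx":0,"wy":0,"wz":0},{"hand":35,"x":-0.5,"y":0,"z":0,"wx":0,"wy":0,"wz":0},{"hand":35,"x":-0.5,"y":0,"z":0,"wx":0,"wy":0,"wz":0},{"hand":35,"x":-0.5,"y":0,"z":0,"wx":0,"wy":0,"wz":0},{"hand":35,"x":-0.5,"y":0,"z":0,"wx":0,"wy":0,"wz":0},{"hand":35,"x":-0.5,"y":0,"z":0,"wx":0,"wy":0,"wz":0},{"hand":35,"x":-0.3,"y":0,"z":0,"wx":0,"wy":0,"wz":0},{"hand":35,"x":-0.15,"y":0,"z":0,"wx":0,"wy":0,"wz":0},{"hand":35,"x":0,"y":0,"z":0,"wx":0,"wy":0,"wz":0},{"hand":35,"x":0,"y":0,"z":0,"wx":0,"wy":0,"wz":0}]}}

```text
time_s: 15.0
position: [0.4858, 0.201, 0.0333]
tcp_rot: [[-0.036, 0.999, -0.0], [0.999, 0.036, -0.0], [-0.0, -0.0, -1.0]]
force: [-0.4, -0.6, -0.3]
opening: 0.438
```

```bash
python3 -c "
from h import *
to([.536,.2025,.0333])
snap('wrist','w5')
print(bot.read_state()['opening']*87)"
```

```text
t 15.0 pos [0.4858 0.201  0.0333] yang 2.05 z [-0.e+00 -3.e-04 -1.e+00] F [-0.4 -0.6 -0.3] op 0.43800618630933186
units [-1.400e-02  2.011e+00  1.000e-03]
38.19246006895998
```

View pics/w5.png

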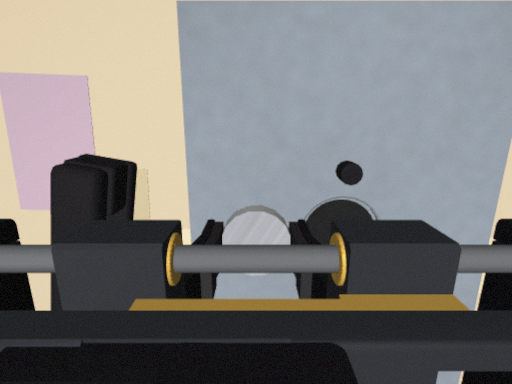

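Emit:
{"op": "move_arm", "data": {"moves": [{"hand":35,"x":0,"y":0.2,"z":0,"wx":0,"wy":0,"wz":0},{"hand":35,"x":0,"y":0.4,"z":0,"wx":0,"wy":0,"wz":0},{"hand":35,"x":0,"y":0.4,"z":0,"wx":0,"wy":0,"wz":0},{"hand":35,"x":0,"y":0.4,"z":0,"wx":0,"wy":0,"wz":0},{"hand":35,"x":0,"y":0.3,"z":0,"wx":0,"wy":0,"wz":0},{"hand":35,"x":0,"y":0.2,"z":0,"wx":0,"wy":0,"wz":0},{"hand":35,"x":0,"y":0.1,"z":0,"wx":0,"wy":0,"wz":0},{"hand":35,"x":0,"y":0,"z":0,"wx":0,"wy":0,"wz":0},{"hand":35,"x":0,"y":0,"z":0,"wx":0,"wy":0,"wz":0}]}}

```text
time_s: 15.95
position: [0.5354, 0.2029, 0.033]
tcp_rot: [[-0.035, 0.999, -0.001], [0.999, 0.035, -0.0], [-0.0, -0.001, -1.0]]
force: [0.2, 0.6, -1.6]
opening: 0.438
```

```bash
python3 -c "
from h import *
to([.536,.2025,.0333])
snap('wrist','w6')"
```

```text
t 15.95 pos [0.5354 0.2029 0.033 ] yang 2.03 z [-6.e-04 -1.e-04 -1.e+00] F [ 0.2  0.6 -1.6] op 0.43820109315221006
units [-0.015  0.023 -0.01 ]
```

View pics/w6.png

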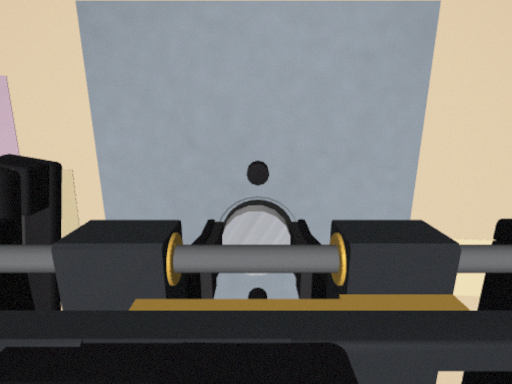

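The disc is centred over the black pocket, and its weight now shows as about −1.6 N on the tool. I'll open the jaws to let it drop, then raise.

Emit:
{"op": "move_arm", "data": {"moves": [{"hand":42,"x":0,"y":0,"z":0,"wx":0,"wy":0,"wz":0},{"hand":46,"x":0,"y":0,"z":0,"wx":0,"wy":0,"wz":0},{"hand":52,"x":0,"y":0,"z":0,"wx":0,"wy":0,"wz":0},{"hand":58,"x":0,"y":0,"z":0,"wx":0,"wy":0,"wz":0},{"hand":60,"x":0,"y":0,"z":0,"wx":0,"wy":0,"wz":0},{"hand":60,"x":0,"y":0,"z":-0.3,"wx":0,"wy":0,"wz":0},{"hand":60,"x":0,"y":0,"z":-0.7,"wx":0,"wy":0,"wz":0},{"hand":60,"x":0,"y":0,"z":-0.9,"wx":0,"wy":0,"wz":0},{"hand":60,"x":0,"y":0,"z":-0.9,"wx":0,"wy":0,"wz":0},{"hand":60,"x":0,"y":0,"z":-0.9,"wx":0,"wy":0,"wz":0},{"hand":60,"x":0,"y":0,"z":-0.8,"wx":0,"wy":0,"wz":0},{"hand":0,"x":-1,"y":0,"z":0,"wx":0,"wy":0,"wz":-4.3},{"hand":0,"x":-1,"y":0,"z":0,"wx":0,"wy":0,"wz":0},{"hand":0,"x":-1,"y":0,"z":0,"wx":0,"wy":0,"wz":0},{"hand":0,"x":-1,"y":0,"z":0,"wx":0,"wy":0,"wz":0},{"hand":0,"x":0,"y":0,"z":0,"wx":0,"wy":0,"wz":0},{"hand":0,"x":0,"y":0,"z":0,"wx":0,"wy":0,"wz":0}]}}

```text
time_s: 17.7
position: [0.5449, 0.1033, 0.1462]
tcp_rot: [[-0.109, 0.994, 0.0], [0.994, 0.109, 0.001], [0.0, 0.0, -1.0]]
force: [-0.6, 1.0, -0.3]
opening: 0.232
```

```bash
python3 -c "
from h import *
to([.5431,-.1255,.145])
snap('wrist','w7');snap('side','s7')
d=np.load('pics/w7.npz');
im=cv2.imread('pics/w7.png')[0:220,120:400];cv2.imwrite('pics/c7.png',cv2.resize(im,None,fx=2.7,fy=2.7,interpolation=cv2.INTER_CUBIC))
im=cv2.imread('pics/s7.png')[190:300,160:290];cv2.imwrite('pics/c8.png',cv2.resize(im,None,fx=5,fy=5,interpolation=cv2.INTER_CUBIC))"
```

```text
t 17.7 pos [0.5449 0.1033 0.1462] yang 6.24 z [ 3.e-04  5.e-04 -1.e+00] F [-0.6  1.  -0.3] op 0.23183961625342409
units [-9.089 -1.065  0.044]
```

View pics/c7.png

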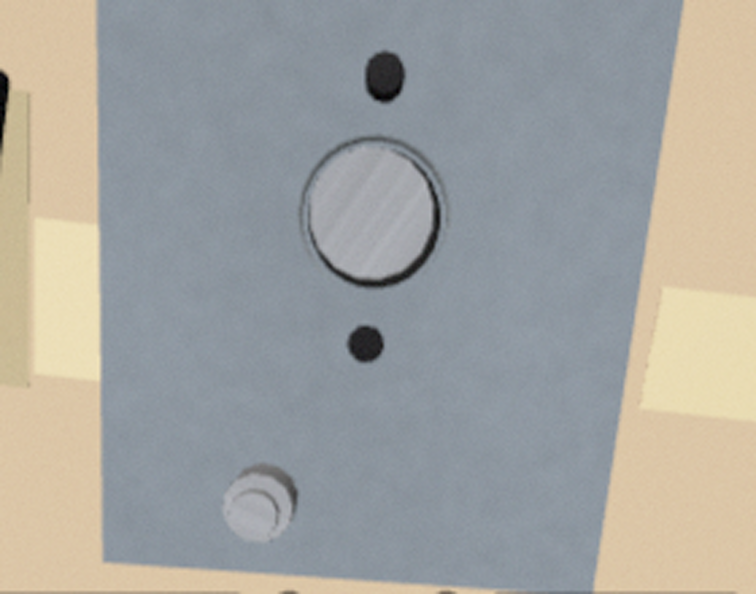

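View pics/c8.png

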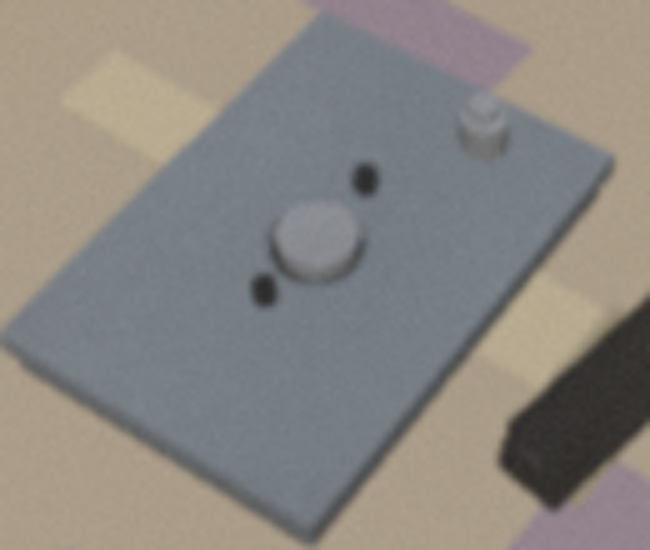

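The disc looks to be inside the pocket at wrist pixel (258,78). I'll check its height and flatness from depth.

```bash
python3 -c "
from h import *
d=np.load('pics/w7.npz');T=np.eye(4);T[:3,:3]=d['st_R'];T[:3,3]=d['st_p'];T=T@d['hand_eye']
v,u=np.mgrid[0:384,0:512];z=d['z_map'];P=np.stack([(u-d['cx'])/d['fx']*z,(v-d['cy'])/d['fy']*z,z],-1)@T[:3,:3].T+T[:3,3]
m=(u-258)**2+(v-78)**2<18**2
A=np.c_[P[m][:,:2]-[.536,.203],np.ones(m.sum())];print('disc plane',np.linalg.lstsq(A,P[m][:,2],rcond=None)[0])
m=((u-340)**2+(v-100)**2<20**2)|((u-180)**2+(v-100)**2<12**2);A=np.c_[P[m][:,:2]-[.536,.203],np.ones(m.sum())];print('scale plane',np.linalg.lstsq(A,P[m][:,2],rcond=None)[0])
"
```

```text
disc plane [ 0.0181327  -0.45818325  0.03821109]
scale plane [-0.00268391 -0.1333762   0.02770188]
```

Emit:
{"op": "move_arm", "data": {"moves": [{"hand":0,"x":-0.5,"y":-0.1,"z":0,"wx":0,"wy":0,"wz":0},{"hand":0,"x":-1,"y":-0.1,"z":0,"wx":0,"wy":0,"wz":0},{"hand":0,"x":-1,"y":-0.1,"z":0,"wx":0,"wy":0,"wz":0},{"hand":0,"x":-1,"y":-0.1,"z":0,"wx":0,"wy":0,"wz":0},{"hand":0,"x":-1,"y":-0.1,"z":0,"wx":0,"wy":0,"wz":0},{"hand":0,"x":-1,"y":-0.1,"z":0,"wx":0,"wy":0,"wz":0},{"hand":0,"x":-1,"y":-0.1,"z":0,"wx":0,"wy":0,"wz":0},{"hand":0,"x":-1,"y":-0.1,"z":0,"wx":0,"wy":0,"wz":0},{"hand":0,"x":-1,"y":-0.1,"z":0,"wx":0,"wy":0,"wz":0},{"hand":0,"x":-0.6,"y":-0.15,"z":0,"wx":0,"wy":0,"wz":0},{"hand":0,"x":0,"y":0,"z":0,"wx":0,"wy":0,"wz":0},{"hand":0,"x":0,"y":0,"z":0,"wx":0,"wy":0,"wz":0}]}}

```text
time_s: 19.0
position: [0.5433, -0.125, 0.1457]
tcp_rot: [[-0.11, 0.994, -0.001], [0.994, 0.11, 0.001], [0.001, -0.001, -1.0]]
force: [0.2, -0.2, -0.2]
opening: 0.004
```

```bash
python3 -c "
from h import *
to([.5431,-.1255,.0572])"
```

```text
t 19.0 pos [ 0.5433 -0.125   0.1457] yang 6.31 z [-9.e-04  9.e-04 -1.e+00] F [ 0.2 -0.2 -0.2] op 0.00400346992897887
units [-0.023 -0.008  3.538]
```

The slopes are suspicious, probably because zero readings in the depth map got into the fit. I'll redo it robustly before any further press.

```bash
python3 -c "
from h import *
snap('top','t9');snap('side','s9')
def cloud(f):
    d=np.load('pics/'+f+'.npz')
    if 'pose' in d: T=d['pose']
    else:
        T=np.eye(4);T[:3,:3]=d['st_R'];T[:3,3]=d['st_p'];T=T@d['hand_eye']
    v,u=np.mgrid[0:384,0:512];z=d['z_map'];P=np.stack([(u-d['cx'])/d['fx']*z,(v-d['cy'])/d['fy']*z,z],-1)@T[:3,:3].T+T[:3,3]
    return P[(z>0)]
for f in ['w7','t9','s9']:
    P=cloud(f); r=np.hypot(P[:,0]-.536,P[:,1]-.203)
    for nm,m in [('disc',(r<.015)&(P[:,2]>.025)&(P[:,2]<.06)),('scale',(r>.055)&(r<.075)&(abs(P[:,1]-.203)<.05)&(P[:,2]<.05))]:
        Q=P[m];A=np.c_[Q[:,:2]-[.536,.203],np.ones(len(Q))];k=np.linalg.lstsq(A,Q[:,2],rcond=None)[0];print(f,nm,len(Q),k.round(4),'std',(Q[:,2]-A@k).std().round(4))
im=cv2.imread('pics/t9.png')[148:238,142:262];cv2.imwrite('pics/c9.png',cv2.convertScaleAbs(cv2.resize(im,None,fx=6,fy=6,interpolation=cv2.INTER_CUBIC),alpha=1.7))
"
```

```text
w7 disc 1030 [-0.0014  0.0026  0.0375] std 0.0007
w7 scale 6306 [0.0012 0.0011 0.0295] std 0.0007
t9 disc 110 [-0.0108  0.0346  0.0388] std 0.0019
t9 scale 696 [ 0.0015 -0.0018  0.031 ] std 0.0019
s9 disc 100 [-0.0124 -0.0021  0.0375] std 0.0014
s9 scale 645 [0.0001 0.0016 0.0294] std 0.0014
```

View pics/c9.png

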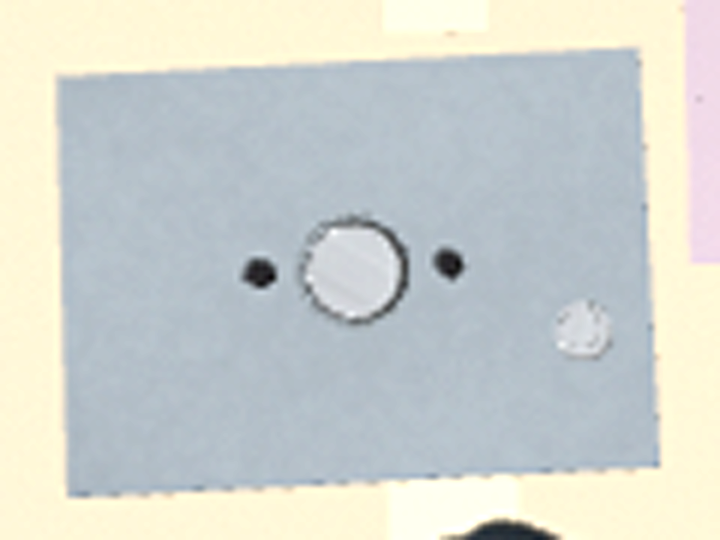

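All three cameras now show the disc top 8.0 mm above the scale's top, level in the wrist view to within 0.3%, so it is seated. Now the square key.

Emit:
{"op": "move_arm", "data": {"moves": [{"hand":0,"x":0,"y":0,"z":0.5,"wx":0,"wy":0,"wz":0},{"hand":0,"x":0,"y":0,"z":0.9,"wx":0,"wy":0,"wz":0},{"hand":0,"x":0,"y":0,"z":0.9,"wx":0,"wy":0,"wz":0},{"hand":0,"x":0,"y":0,"z":0.7,"wx":0,"wy":0,"wz":0},{"hand":0,"x":0,"y":0,"z":0.4,"wx":0,"wy":0,"wz":0},{"hand":0,"x":0,"y":0,"z":0.3,"wx":0,"wy":0,"wz":0},{"hand":0,"x":0,"y":0,"z":0.2,"wx":0,"wy":0,"wz":0},{"hand":0,"x":0,"y":0,"z":0.1,"wx":0,"wy":0,"wz":0},{"hand":0,"x":0,"y":0,"z":0.1,"wx":0,"wy":0,"wz":0},{"hand":0,"x":0,"y":0,"z":0.1,"wx":0,"wy":0,"wz":0},{"hand":0,"x":0,"y":0,"z":0,"wx":0,"wy":0,"wz":0},{"hand":0,"x":0,"y":0,"z":0,"wx":0,"wy":0,"wz":0}]}}

```text
time_s: 20.3
position: [0.5439, -0.1253, 0.0424]
tcp_rot: [[-0.11, 0.994, 0.001], [0.994, 0.11, 0.0], [-0.0, 0.001, -1.0]]
force: [-2.4, 2.5, 9.5]
opening: 0.006
```

Emit:
{"op": "move_arm", "data": {"moves": [{"hand":0,"x":0,"y":0,"z":0.05,"wx":0,"wy":0,"wz":0},{"hand":0,"x":0,"y":0,"z":0,"wx":0,"wy":0,"wz":0},{"hand":0,"x":0,"y":0,"z":0,"wx":0,"wy":0,"wz":0},{"hand":0,"x":0,"y":0,"z":0,"wx":0,"wy":0,"wz":0}]}}

```text
time_s: 20.7
position: [0.5439, -0.1253, 0.0422]
tcp_rot: [[-0.11, 0.994, 0.001], [0.994, 0.11, -0.0], [-0.0, 0.001, -1.0]]
force: [-4.0, 3.4, 16.1]
opening: 0.01
```

Emit:
{"op": "move_arm", "data": {"moves": [{"hand":0,"x":0,"y":0,"z":-0.5,"wx":0,"wy":0,"wz":0},{"hand":0,"x":0,"y":0,"z":-0.5,"wx":0,"wy":0,"wz":0},{"hand":0,"x":0,"y":0,"z":-0.2,"wx":0,"wy":0,"wz":0},{"hand":0,"x":0,"y":-0.5,"z":0,"wx":0,"wy":0,"wz":0},{"hand":0,"x":0,"y":-0.5,"z":0,"wx":0,"wy":0,"wz":0},{"hand":0,"x":0,"y":-0.5,"z":0,"wx":0,"wy":0,"wz":0},{"hand":0,"x":0,"y":-0.5,"z":0,"wx":0,"wy":0,"wz":0},{"hand":0,"x":0,"y":0,"z":0,"wx":0,"wy":0,"wz":0},{"hand":0,"x":0,"y":0,"z":0,"wx":0,"wy":0,"wz":0}]}}

```text
time_s: 21.6
position: [0.4941, -0.1314, 0.0695]
tcp_rot: [[-0.11, 0.994, 0.0], [0.994, 0.11, -0.0], [-0.0, 0.0, -1.0]]
force: [1.0, 0.6, 0.2]
opening: 0.004
```

```bash
python3 -c "
from h import *
to([.4934,-.131,.042])"
```

```text
t 21.6 pos [ 0.4941 -0.1314  0.0695] yang 6.29 z [ 3.e-04 -1.e-04 -1.e+00] F [1.  0.6 0.2] op 0.0044948447514186005
units [ 0.018 -0.026  1.101]
```

Emit:
{"op": "move_arm", "data": {"moves": [{"hand":0,"x":0,"y":0,"z":0.4,"wx":0,"wy":0,"wz":0},{"hand":0,"x":0,"y":0,"z":0.4,"wx":0,"wy":0,"wz":0},{"hand":0,"x":0,"y":0,"z":0.2,"wx":0,"wy":0,"wz":0},{"hand":0,"x":0,"y":0,"z":0.1,"wx":0,"wy":0,"wz":0},{"hand":0,"x":0,"y":0,"z":0.1,"wx":0,"wy":0,"wz":0},{"hand":0,"x":0,"y":0,"z":0,"wx":0,"wy":0,"wz":0},{"hand":0,"x":0,"y":0,"z":0,"wx":0,"wy":0,"wz":0},{"hand":0,"x":0,"y":0,"z":0,"wx":0,"wy":0,"wz":0},{"hand":0,"x":0,"y":0,"z":0,"wx":0,"wy":0,"wz":0}]}}

```text
time_s: 22.5
position: [0.4946, -0.1312, 0.042]
tcp_rot: [[-0.111, 0.994, 0.001], [0.994, 0.111, -0.001], [-0.001, 0.001, -1.0]]
force: [-3.5, 1.8, 23.6]
opening: 0.003
```

Emit:
{"op": "move_arm", "data": {"moves": [{"hand":0,"x":0,"y":0,"z":-0.5,"wx":0,"wy":0,"wz":0},{"hand":0,"x":0,"y":0,"z":-0.9,"wx":0,"wy":0,"wz":0},{"hand":0,"x":0,"y":0,"z":-0.9,"wx":0,"wy":0,"wz":0},{"hand":0,"x":0,"y":0,"z":-0.9,"wx":0,"wy":0,"wz":0},{"hand":0,"x":0,"y":0,"z":-0.9,"wx":0,"wy":0,"wz":0},{"hand":0,"x":0,"y":0,"z":-0.6,"wx":0,"wy":0,"wz":0},{"hand":0,"x":-1,"y":0,"z":0,"wx":0,"wy":0,"wz":0},{"hand":0,"x":-1,"y":0,"z":0,"wx":0,"wy":0,"wz":0},{"hand":0,"x":-1,"y":0,"z":0,"wx":0,"wy":0,"wz":0},{"hand":0,"x":-1,"y":0,"z":0,"wx":0,"wy":0,"wz":0},{"hand":0,"x":-1,"y":0,"z":0,"wx":0,"wy":0,"wz":0},{"hand":0,"x":-1,"y":0,"z":0,"wx":0,"wy":0,"wz":0},{"hand":0,"x":-1,"y":0,"z":0,"wx":0,"wy":0,"wz":0},{"hand":0,"x":0,"y":0,"z":0,"wx":0,"wy":0,"wz":0},{"hand":0,"x":0,"y":0,"z":0,"wx":0,"wy":0,"wz":0}]}}

```text
time_s: 24.0
position: [0.5129, -0.3047, 0.1562]
tcp_rot: [[-0.109, 0.994, -0.001], [0.994, 0.109, 0.002], [0.002, -0.001, -1.0]]
force: [-0.3, 0.5, 0.4]
opening: 0.006
```

```bash
python3 -c "
from h import *
to([0,0,0]);c=snap('top','t10');snap('side','s10')
z=c['z_map'];a=np.load('pics/top0.npz')['z_map']
for n,q in dict(sq=(331,187),ro=(347,185),tri=(364,183),bar=(334,207),dot=(350,204),cr=(367,202)).items(): 
  f=lambda m:np.median(m[q[1]-1:q[1]+2,q[0]-1:q[0]+2])
  print(n,round(float(f(z)-f(a)),4))
"
```

```text
t 24.0 pos [ 0.5129 -0.3047  0.1562] yang 6.28 z [-0.0014  0.0017 -1.    ] F [-0.3  0.5  0.4] op 0.006309990099533064
units [ 14.347 -19.053   6.3  ]
sq 0.0003
ro -0.0027
tri -0.0003
bar 0.0014
dot -0.0004
cr -0.0003
```

View pics/t10.png

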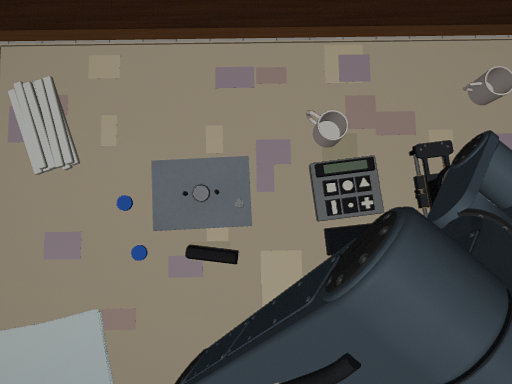

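View pics/s10.png

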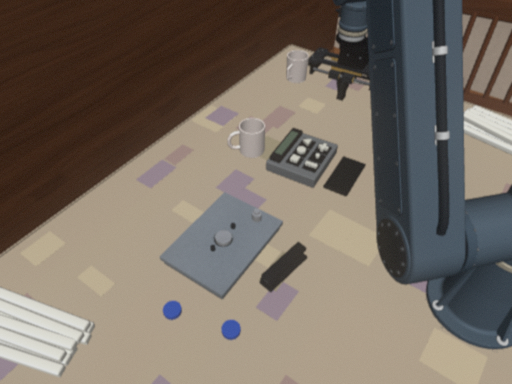

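The disc is in the pocket at (201,193). The mug, stapler, small weight and phone are where they started, and all the keys are up to within depth noise. The gripper is clear at (435,175), so I'm handing in.

```bash
python3 -c "
from h import *
print(order.hand_in())"
```

```text
the job is handed in; nothing more can be done
None
```

I calibrated the scale in the order asked and handed the job in; the clock stood at about 24 s of the 64 s allowed. The hand-in reported no verdict.

- **Keys:** I pressed round, then triangle, slid the weight into the pocket, then pressed square and last the bar. Each press reached z ≈ 42 mm with 16 to 24 N on the tool, well past the 5 N needed for full travel. Each was held for a few tenths of a second. The plus-shaped and small round keys were not touched.
- **Weight:** I gripped the grey disc and slid it at constant height around the levelling screw. When I opened the jaws over the pocket it dropped in.
- **Seating check:** After the drop, all three cameras put the disc's top 8 mm above the scale's top, which matches the seated height. The close wrist view showed it level; the top camera's noisier fit had up to about 2° of slope, on only about 110 noisy readings.
- **Final check:** In the last pictures the small weight, mug, stapler and both blue discs are in their starting places. The phone is too in the side view; the arm hid part of it in the top view. The keys are all up: depth differences from the start were at most 2.7 mm, about what the depth noise gives, and the round key's 2.7 mm reading was in the upward direction.

**Checks that disagreed:**
- The first seating fit showed false tilts because empty depth readings were included. I redid it before pressing the square key.
- The gripper reported 38 mm on the 40 mm disc, so I checked in the wrist camera that the grip was central.

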